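Rack the finished stone carvings in reverse order

TASK

Move the four small stone carvings from the pale wooden rack to the empty blue rack, one to a bay and in reverse order, so that the carving now at the left end of its row finishes at the right end, and so on. Stand each one upright on the floor of its bay: set it down, do not drop it or knock any over, and let go of it.

Things in the scene. Friction and masses are not known exactly. Their poses are not given: they have to be found in the camera images.
- carving_red: red sandstone lotus bud: round, 74 mm tall, pointed top; foot 44 mm across; grip its round belly, 42 mm across, between 28 and 52 mm above the underside. About 0.22 kg. Origin: centre of its underside; z up.
- carving_white: white marble baluster: round, 72 mm tall, flat top; foot and head 46 mm across; grip its straight waist, 38 mm across, between 26 and 54 mm above the underside (the head, 60 to 72 mm, is wider than the waist). About 0.22 kg. Origin: centre of its underside; z up.
- carving_black: black basalt stupa: round dome with a thin spire, 74 mm tall; foot 48 mm across; grip its drum, 40 mm across, between 28 and 52 mm above the underside. About 0.22 kg. Origin: centre of its underside; z up.
- carving_green: green soapstone shrine: square, 73 mm tall with a stepped roof; foot 44 x 44 mm; grip its square body, 38 x 38 mm, faces along its own x and y axes, between 14 and 54 mm above the underside (eaves 46 mm wide from 54 to 60 mm). It stands within about 0.2 rad of square to the carving rack. About 0.22 kg. Origin: centre of its underside; z up.
- tile_red: fixed red stone tile, 64 x 63 x 4 mm, let into the floor of one bay of the carving rack: the red carving starts on it, within 5 mm of its middle, and the tile stays there to show which bay that was. Origin: centre of its underside, 12 mm above the table.
- tile_white: fixed white stone tile, 64 x 63 x 4 mm, let into the floor of one bay of the carving rack: the white carving starts on it, within 5 mm of its middle, and the tile stays there to show which bay that was. Origin: centre of its underside, 12 mm above the table.
- tile_black: fixed black stone tile, 64 x 63 x 4 mm, let into the floor of one bay of the carving rack: the black carving starts on it, within 5 mm of its middle, and the tile stays there to show which bay that was. Origin: centre of its underside, 12 mm above the table.
- tile_green: fixed green stone tile, 64 x 63 x 4 mm, let into the floor of one bay of the carving rack: the green carving starts on it, within 5 mm of its middle, and the tile stays there to show which bay that was. Origin: centre of its underside, 12 mm above the table.
- carving_rack: the full rack, pale wood, fixed; tiles floor its bays. 308 mm long (y), 84 deep (x), 28 high; four bays, 67 (y) x 68 (x) inside, centred at y = +112.5, +37.5, -37.5, -112.5 mm, x = 0; 8 mm walls rise 12 mm above the bay floors, which lie 16 mm above the table. Origin: centre of underside; y to the robot's left, x away from it (within 0.15 rad).
- finish_rack: the empty rack, painted blue, fixed, about 0.2 m nearer or farther than the other. 308 mm long (y), 84 deep (x), 28 high; four bays, 67 (y) x 68 (x) inside, centred at y = +112.5, +37.5, -37.5, -112.5 mm, x = 0; 8 mm walls rise 12 mm above the bay floors, which lie 16 mm above the table. Origin: centre of underside; y to the robot's left, x away from it (within 0.15 rad).
Not all that is in view belongs to the job. There is more than one size of the carving_green; the job needs the larger. Of the things shaped like the carving_white, the white one is meant.

How it is judged (in metres and radians):
At the end, for the whole second after the job is handed in: Each carving stands released and still in the blue rack, in the bay that mirrors the one its tile marks in the pale rack (bay at +y there to bay at the same distance at -y here): within 15 mm of the bay's centre in x and y, its underside within 6 mm of the bay floor, tilted less than 0.15 rad (((y of tile_red in the frame of carving_rack between 0.0925 and 0.1325 m and y of carving_red in the frame of finish_rack between -0.1275 and -0.0975 m) or (y of tile_red in the frame of carving_rack between 0.0175 and 0.0575 m and y of carving_red in the frame of finish_rack between -0.0525 and -0.0225 m) or (y of tile_red in the frame of carving_rack between -0.0575 and -0.0175 m and y of carving_red in the frame of finish_rack between 0.0225 and 0.0525 m) or (y of tile_red in the frame of carving_rack between -0.1325 and -0.0925 m and y of carving_red in the frame of finish_rack between 0.0975 and 0.1275 m)) and x of carving_red in the frame of finish_rack between -0.015 and 0.015 m and z of carving_red in the frame of finish_rack between 0.01 and 0.022 m and angle between each of carving_red, carving_white, carving_black, carving_green's own z axis and vertical below 0.15 rad and linear speed of each of carving_red, carving_white, carving_black, carving_green below 0.02 m/s and angular speed of each of carving_red, carving_white, carving_black, carving_green below 0.2 rad/s and contact force between each of carving_red, carving_white, carving_black, carving_green and the fingers below 0.1 N and ((y of tile_white in the frame of carving_rack between 0.0925 and 0.1325 m and y of carving_white in the frame of finish_rack between -0.1275 and -0.0975 m) or (y of tile_white in the frame of carving_rack between 0.0175 and 0.0575 m and y of carving_white in the frame of finish_rack between -0.0525 and -0.0225 m) or (y of tile_white in the frame of carving_rack between -0.0575 and -0.0175 m and y of carving_white in the frame of finish_rack between 0.0225 and 0.0525 m) or (y of tile_white in the frame of carving_rack between -0.1325 and -0.0925 m and y of carving_white in the frame of finish_rack between 0.0975 and 0.1275 m)) and x of carving_white in the frame of finish_rack between -0.015 and 0.015 m and z of carving_white in the frame of finish_rack between 0.01 and 0.022 m and ((y of tile_black in the frame of carving_rack between 0.0925 and 0.1325 m and y of carving_black in the frame of finish_rack between -0.1275 and -0.0975 m) or (y of tile_black in the frame of carving_rack between 0.0175 and 0.0575 m and y of carving_black in the frame of finish_rack between -0.0525 and -0.0225 m) or (y of tile_black in the frame of carving_rack between -0.0575 and -0.0175 m and y of carving_black in the frame of finish_rack between 0.0225 and 0.0525 m) or (y of tile_black in the frame of carving_rack between -0.1325 and -0.0925 m and y of carving_black in the frame of finish_rack between 0.0975 and 0.1275 m)) and x of carving_black in the frame of finish_rack between -0.015 and 0.015 m and z of carving_black in the frame of finish_rack between 0.01 and 0.022 m and ((y of tile_green in the frame of carving_rack between 0.0925 and 0.1325 m and y of carving_green in the frame of finish_rack between -0.1275 and -0.0975 m) or (y of tile_green in the frame of carving_rack between 0.0175 and 0.0575 m and y of carving_green in the frame of finish_rack between -0.0525 and -0.0225 m) or (y of tile_green in the frame of carving_rack between -0.0575 and -0.0175 m and y of carving_green in the frame of finish_rack between 0.0225 and 0.0525 m) or (y of tile_green in the frame of carving_rack between -0.1325 and -0.0925 m and y of carving_green in the frame of finish_rack between 0.0975 and 0.1275 m)) and x of carving_green in the frame of finish_rack between -0.015 and 0.015 m and z of carving_green in the frame of finish_rack between 0.01 and 0.022 m); the robot touches nothing.
It fails at once if a carving is knocked over (angle between any of carving_red, carving_white, carving_black, carving_green's own z axis and vertical above 0.7 rad).
It fails at once if a carving is dropped: it falls free of the fingers at over 0.7 m/s (a drop of about 25 mm) ((linear speed of carving_red above 0.7 m/s and contact force between carving_red and the fingers below 0.05 N) or (linear speed of carving_white above 0.7 m/s and contact force between carving_white and the fingers below 0.05 N) or (linear speed of carving_black above 0.7 m/s and contact force between carving_black and the fingers below 0.05 N) or (linear speed of carving_green above 0.7 m/s and contact force between carving_green and the fingers below 0.05 N)).
It also fails if it takes over 96 s, if anything falls off the work surface, if the arm or the gripper's body presses on something with over 40 N, if the wrist force passes 120 N, or if a joint passes its speed limit or range.

ROBOT

A 7-joint arm with a two-finger parallel gripper is mounted at the origin on the work surface. World frame = base frame: x ahead of the robot, y to its left, z up, the work surface at z = 0. Lengths are in mm, angles in rad, forces in N, time in s.
With the tool pointing down it reaches from about 350 to 900 mm from the base axis. Payload 7.2 kg.
Tool frame: the origin (TCP) lies on the centre line of the jaws, within the pads' length; the fingertips stand 14 mm ahead of it and the grasp point (between the pads) lies 5 mm behind it (robot.tip_extent is the distance from the TCP to the fingertips, in mm); z points along the fingers, y is the line along which they close (so a half turn about z gives the same grasp; the last joint's range is limited). The gripper opens to 85 mm and grips with 20 to 120 N. Pads are 22 mm wide; open, the fingers measure 114 mm over their backs; the gripper's body (76 mm by 85 mm) begins 54 mm behind the grasp point. The pads swing forward as they close: fully open they stand 13 mm farther back than shut.
Start: joints at [1.158, 0.411, -0.013, 1.596, 0.006, 1.134, -0.082], TCP at [211.243, -588.221, 245.297] pointing down, gripper open.
Joint ranges: [-2.95, 2.95], [-0.29, 1.99], [-1.47, 1.44], [0.14, 2.54], [-1.03, 4.17], [0.13, 1.85], [-2.86, 2.86]. Speed limits (rad/s): [2.39, 2.39, 3.01, 3.01, 3.14, 3.14, 3.14].

INTERFACE

Orientations are given as a 3x3 rotation matrix whose columns are the frame's x, y, z axes.
In Python, from plant import robot gives the robot as it stands.
- The arm moves only by the tool move_arm, never from a script. Its argument "rows" is a list of rows, each a list of 7 numbers: the shift along the tool's x, y, z in mm, then the turn, a rotation vector about the tool's x, y, z in degrees, then the opening, from -1 (shut) to 1 (fully open). In form: [[x, y, z, ax, ay, az, gripper], ...]. A call has 1 to 10 rows; each row shifts and turns the commanded pose from where the row before left it, along the tool's axes as they then stand; what a row does not reach is not made up. A row lasts 1/10 s, in which the tool goes at most 50 mm and 8.59 degrees, less where a joint would pass 70% of its speed; a pose out of reach is approached as far as the arm can. A call with a gripper value outside its range is refused whole. The fingers move at their own pace and stop on an object; "grip_force" is the grip in N (left out, the last holds). Time passes only in rows, so rows that do not move let the fingers close. It gives the time, the measured TCP pose, the force and the opening at its end, in the units of the state.
- robot.sense(): the state, without advancing time (a new reading comes with each control period).
- robot.get_image(name): name is "scene" or "top" or "wrist"; returns the picture (480x640x3 uint8, blue, green, red); there is no depth.
- robot.get_calibration(name): a dict with "camera_matrix" (3x3 intrinsics, pixels), "world_to_cam" (4x4, takes a point from world to camera coordinates); the wrist camera has in their place "tool_from_camera" (4x4, takes a point from camera to tool coordinates, whose origin is the TCP and whose axes are the flange's). Camera axes: x right, y down, z forward; pixel columns grow to the right and rows downward; lengths in mm; the calibration is good to about 2 mm. A picture is of the moment at which its call begins: read the wrist's pose just before it. get_calibration takes no time and is no camera call.
- robot.finish_job(): hands the job in, once; it reports no verdict.
The state is a dict: "time_s": time; "joints": joint angles; "joint_velocities": joint speeds; "joint_efforts": joint torques, N m; "ee_pos": TCP position; "tool_rot": TCP orientation; "contact_force": force on the tool from outside, world axes, zero at the start; "torque": the same for the moment, N m; "gripper_width": finger opening in mm.
Only numpy, scipy, OpenCV 4.12 (cv2) and the standard library are available. Lean on these libraries where they do the work, as an engineer would, in place of code of your own. Each camera call takes 0.05 s, during which the arm holds its last target. There are 200 camera calls.

## Working session

There is one attempt and no reset: what is moved stays moved. The work goes in short steps, Python scripts to look and compute and a tool call to move; the robot and the scene stay as the last step left them, time stands still between calls to the robot, and variables do not carry over. Pictures are saved under pics/ and viewed, on a budget of 14 in all, crops included, one or two more only if the job needs it, and the job is handed in when it is done.

Besides the shell and the picture viewer there is one more tool, called after "Emit:" as a command line: name --pt "numbers of a row" for each row, then --argument value for the rest. move_arm: Moves the arm, as the interface text tells. Its arguments: {"type":"object","properties":{"rows":{"type":"array"},"grip_force":{"type":"number"}},"required":["rows"]}

```bash
mkdir -p pics; ls; python3 - <<'E'
from plant import robot
import cv2,numpy as np
for n in("top","scene"):
    cv2.imwrite(f"pics/{n}0.png",robot.get_image(n)); c=robot.get_calibration(n); print(n,np.round(c["camera_matrix"],1).tolist(),np.round(c["world_to_cam"],3).tolist())
print(np.round(robot.get_calibration("wrist")["tool_from_camera"],3).tolist())
print(np.round(robot.sense()["tool_rot"],3).tolist())
E
```

```text
pics
top [[458.1, 0.0, 318.1], [0.0, 458.1, 241.8], [0.0, 0.0, 1.0]] [[-0.017, -1.0, -0.014, -1.602], [-0.991, 0.018, -0.133, 495.763], [0.133, 0.012, -0.991, 692.295], [0.0, 0.0, 0.0, 1.0]]
scene [[455.1, 0.0, 322.6], [0.0, 455.1, 240.4], [0.0, 0.0, 1.0]] [[0.516, 0.856, -0.007, -253.437], [0.733, -0.446, -0.514, -347.25], [-0.443, 0.26, -0.858, 980.726], [0.0, 0.0, 0.0, 1.0]]
[[0.0, -0.965, -0.262, 66.1], [1.0, 0.0, -0.0, 0.751], [0.0, -0.262, 0.965, -128.293], [0.0, 0.0, 0.0, 1.0]]
[[0.941, 0.338, -0.001], [0.338, -0.941, 0.001], [-0.0, -0.001, -1.0]]
```

View pics/top0.png

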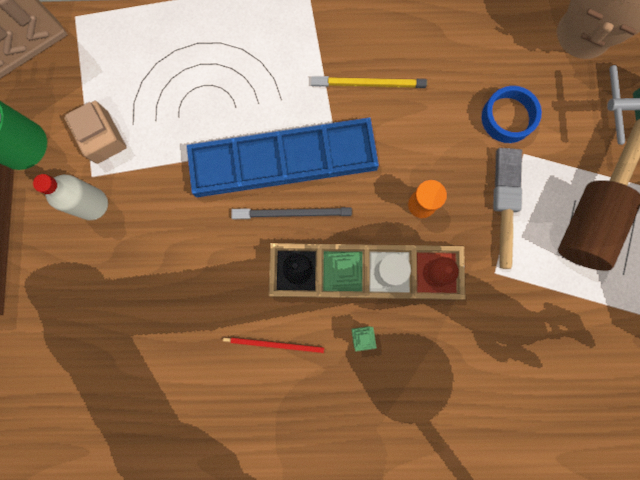

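View pics/scene0.png

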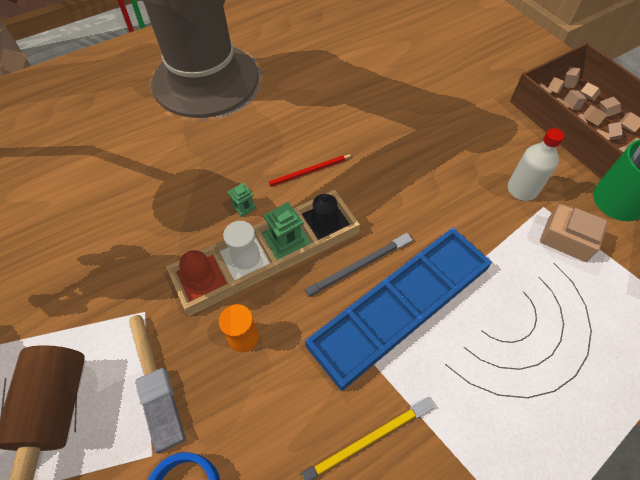

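The top view shows the pale rack at pixels (270–464, 245–298). Left to right it holds black (298,267), green (345,268), white (393,270) and red (440,270). The empty blue rack is centred near (283,157).

- **Green:** candidates are (345,268) in the rack and (364,339) loose. The rack one is larger, so that is the one.
- **White:** baluster-shaped candidates are the white one at (393,270) and the orange one at (430,198). I take the white one; the bottle at (75,198) is not the same shape.

Next I'll measure positions and make one confirming crop.

```bash
cat > h.py <<'E'
from plant import robot
import cv2,numpy as np
def ray(name,uv,z):
    c=robot.get_calibration(name);K=np.array(c["camera_matrix"])
    if name=="wrist":
        s=robot.sense();R0=np.array(s["tool_rot"]);T=np.array(c["tool_from_camera"])
        R=R0@T[:3,:3];C=R0@T[:3,3]+np.array(s["ee_pos"])
    else:
        M=np.array(c["world_to_cam"]);R=M[:3,:3].T;C=-R@M[:3,3]
    uv=np.atleast_2d(np.array(uv,float));d=np.c_[uv,np.ones(len(uv))]@np.linalg.inv(K).T@R.T
    return (C+d*((z-C[2])/d[:,2])[:,None])[:,:2]
def big(m):
    m=cv2.morphologyEx(m,cv2.MORPH_OPEN,np.ones((3,3),np.uint8))
    return max(cv2.findContours(m,cv2.RETR_EXTERNAL,cv2.CHAIN_APPROX_NONE)[0],key=cv2.contourArea)
E
python3 - <<'E'
from h import *
im=cv2.imread("pics/top0.png");hsv=cv2.cvtColor(im,cv2.COLOR_BGR2HSV)
m=cv2.inRange(hsv,(100,120,40),(125,255,255));m[:,450:]=0
r=cv2.minAreaRect(ray("top",big(m)[:,0],28).astype(np.float32));print("blue z28",r,cv2.boxPoints(r).tolist())
# tiles/carvings in the pale rack
box=im[235:305,262:472]
for n,lo,hi,z in(("green",(50,60,30),(90,255,255),16),("red",(0,150,40),(6,255,200),16),("white",(0,0,130),(180,70,255),16),("black",(0,0,0),(180,255,45),16)):
    mm=cv2.inRange(hsv,lo,hi);k=np.zeros_like(mm);k[240:302,265:468]=255;c=big(mm&k)
    rr=cv2.minAreaRect(c);print(n,"px",rr,"z16",np.round(ray("top",[rr[0]],16),1),"z88",np.round(ray("top",[rr[0]],88),1))
crop=cv2.resize(im[175:365,250:480],None,fx=3.3,fy=3.1,interpolation=cv2.INTER_CUBIC);cv2.imwrite("pics/crop.png",cv2.resize(im[175:365,250:480],(759,600) if 0 else (726,600),interpolation=cv2.INTER_CUBIC))
E
```

```text
blue z28 ((637.7200927734375, 46.79362487792969), (89.46687316894531, 305.7206726074219), 7.573067665100098) [[573.2313232421875, 192.42520141601562], [613.5223388671875, -110.62883758544922], [702.2088623046875, -98.83795166015625], [661.9178466796875, 204.21609497070312]]
green px ((342.5, 271.0), (38.0, 37.0), 90.0) z16 [[450.  -48.6]] z88 [[445.  -45.7]]
red px ((437.0, 272.0), (38.0, 40.0), 90.0) z16 [[ 445.7 -199.7]] z88 [[ 441.2 -182. ]]
white px ((389.71990966796875, 271.5211486816406), (40.68828582763672, 40.10030746459961), 1.6846843957901) z16 [[ 447.8 -124.2]] z88 [[ 443.  -113.9]]
black px ((295.5, 270.0), (38.0, 37.0), 90.0) z16 [[452.9  26.9]] z88 [[447.7  22.4]]
```

View pics/crop.png

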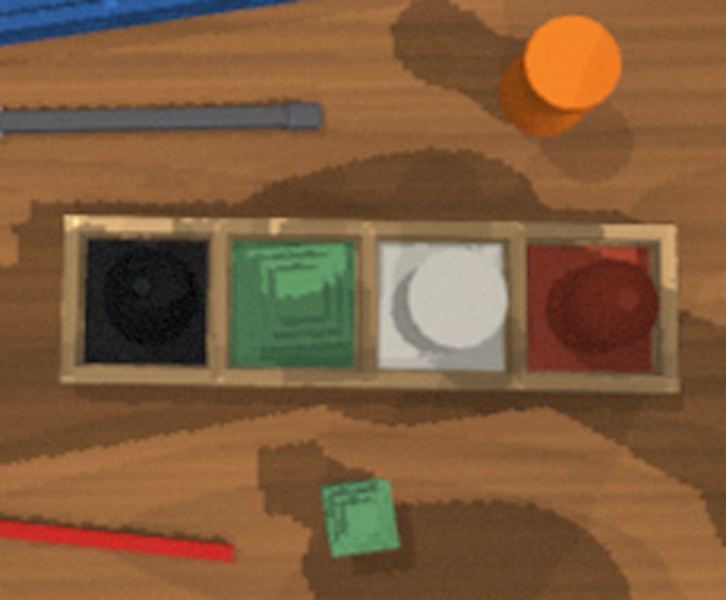

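The crop confirms it: the large green is in the second bay, about twice the size of the loose one at crop (360,518), and the white disc is on the white tile. The tops are at crop pixels black (141,288), green (296,283), white (457,298) and red (627,297).

```bash
python3 - <<'E'
from h import *
s=726/230;sy=600/190
for n,c,z in(("black",(141,288),90),("green",(296,283),89),("white",(457,298),88),("red",(627,297),90)):
    print(n,np.round(ray("top",[(250+c[0]/s,175+c[1]/sy)],z),1))
t=.132;R=np.array([[np.cos(t),-np.sin(t)],[np.sin(t),np.cos(t)]])
for y in(112.5,37.5,-37.5,-112.5):print(y,np.round(np.array([640.4,47.1])+R@[0,y],1))
E
```

```text
black [[453.   23.4]]
green [[454.2 -47.7]]
white [[ 446.  -121.3]]
red [[ 445.  -198.5]]
112.5 [625.6 158.6]
37.5 [635.5  84.3]
-37.5 [645.3   9.9]
-112.5 [655.2 -64.4]
```

Emit:
move_arm --pt "30 -30 0 0 0 -8.5 1" --pt "30 -30 0 0 0 -8.5 1" --pt "30 -30 0 0 0 -8.5 1" --pt "30 -30 0 0 0 -8.5 1" --pt "30 -30 0 0 0 -8.5 1" --pt "30 -30 0 0 0 -8.5 1" --pt "30 -30 0 0 0 -8.5 1" --pt "30 -30 0 0 0 -8.5 1" --pt "0 0 0 0 0 -2 1" --pt "0 0 0 0 0 0 1"

```text
time_s: 1.1
ee_pos: [185.6, -268.6, 245.6]
tool_rot: [[0.004, 1.0, 0.0], [1.0, -0.004, -0.001], [-0.001, 0.0, -1.0]]
contact_force: [-0.5, 0.4, 0.2]
gripper_width: 85.6
```

Emit:
move_arm --pt "12 43 0 0 0 0 1" --pt "12 43 0 0 0 0 1" --pt "12 43 0 0 0 0 1" --pt "12 43 0 0 0 0 1" --pt "12 43 0 0 0 0 1" --pt "12 44 0 0 0 0 1" --pt "0 0 0 0 0 0 1" --pt "0 0 0 0 0 0 1"

```text
time_s: 1.9
ee_pos: [446.4, -197.7, 244.2]
tool_rot: [[0.004, 1.0, -0.001], [1.0, -0.004, 0.002], [0.002, -0.001, -1.0]]
contact_force: [0.7, -0.2, -0.1]
gripper_width: 85.2
```

```bash
python3 - <<'E'
from h import *
cv2.imwrite("pics/w1.png",robot.get_image("wrist"))
s=robot.sense();print(np.round(s["ee_pos"],1))
E
```

```text
[ 445.3 -198.3  244.4]
```

View pics/w1.png

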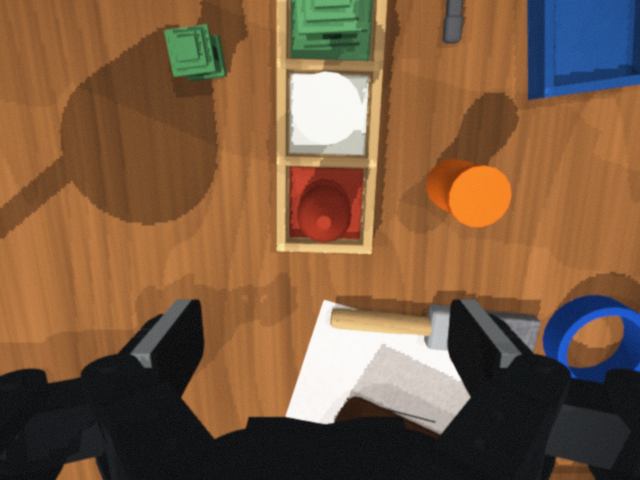

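The wrist view shows the red tip at (323,222), the red tile centred at (326,203), the white head at (328,107) and the white tile at (328,113). It also shows green at the top, around (331,20).

```bash
python3 - <<'E'
from h import *
for n,p,z in(("redtip",(323,222),90),("redtile",(326,203),16),("white",(328,107),88),("wtile",(328,113),16)):print(n,np.round(ray("wrist",[p],z),1))
E
```

```text
redtip [[ 443.5 -198.2]]
redtile [[ 445.6 -198.1]]
white [[ 447.3 -120.5]]
wtile [[ 447.6 -122.1]]
```

Emit:
move_arm --pt "0 -1 40 0 0 0 1" --pt "0 0 40 0 0 0 1" --pt "0 0 40 0 0 0 1" --pt "0 0 40 0 0 0 1" --pt "0 0 24 0 0 0 1" --pt "0 0 10 0 0 0 1" --pt "0 0 0 0 0 0 1" --grip_force 40

```text
time_s: 2.65
ee_pos: [443.2, -198.7, 50.6]
tool_rot: [[0.006, 1.0, -0.002], [1.0, -0.006, 0.0], [0.0, -0.002, -1.0]]
contact_force: [0.4, 1.0, 0.0]
gripper_width: 85.5
```

Emit:
move_arm --pt "0 0 0 0 0 0 -1" --pt "0 0 0 0 0 0 -1" --pt "0 0 0 0 0 0 -1" --pt "0 0 0 0 0 0 -1" --pt "0 0 0 0 0 0 -1" --pt "0 0 0 0 0 0 -1" --pt "0 0 0 0 0 0 -1" --pt "0 0 0 0 0 0 -1"

```text
time_s: 3.45
ee_pos: [445.0, -198.7, 52.8]
tool_rot: [[0.005, 1.0, 0.002], [1.0, -0.005, -0.002], [-0.002, 0.002, -1.0]]
contact_force: [-1.2, 0.4, 9.3]
gripper_width: 41.1
```

Emit:
move_arm --pt "0 0 10 0 0 0 -1" --pt "0 0 -20 0 0 0 -1" --pt "0 0 -35 0 0 0 -1" --pt "0 0 -40 0 0 0 -1" --pt "0 0 -35 0 0 0 -1"

```text
time_s: 3.95
ee_pos: [444.3, -198.0, 173.4]
tool_rot: [[0.004, 1.0, 0.001], [1.0, -0.004, -0.0], [-0.0, 0.001, -1.0]]
contact_force: [1.1, -1.1, -2.4]
gripper_width: 41.1
```

My first row there was a 10 mm downward shift by mistake. The readings look fine (width 41.1 mm, about 2.4 N weight), but the grip height may have shifted, so I'll set this one down by force.

Emit:
move_arm --pt "20 10 0 0 0 0 -1" --pt "40 20 0 0 0 0 -1" --pt "40 20 0 0 0 0 -1" --pt "40 20 0 0 0 0 -1" --pt "40 20 0 0 0 0 -1" --pt "40 20 0 0 0 0 -1" --pt "40 20 0 0 0 0 -1" --pt "40 20 0 0 0 0 -1" --pt "40 20 0 0 0 0 -1" --pt "16 11 0 0 0 0 -1"

```text
time_s: 4.95
ee_pos: [627.1, 162.6, 171.7]
tool_rot: [[-0.0, 1.0, 0.0], [1.0, 0.0, 0.003], [0.003, 0.0, -1.0]]
contact_force: [0.4, 0.1, -3.1]
gripper_width: 40.8
```

Emit:
move_arm --pt "0 0 20 0 0 0 -1" --pt "0 0 20 0 0 0 -1" --pt "0 0 15 0 0 0 -1" --pt "0 0 0 0 0 0 -1"

```text
time_s: 5.35
ee_pos: [625.4, 156.1, 114.0]
tool_rot: [[0.004, 1.0, -0.004], [1.0, -0.004, -0.001], [-0.001, -0.004, -1.0]]
contact_force: [-0.3, -0.2, -1.5]
gripper_width: 41.3
```

```bash
python3 - <<'E'
from h import *
cv2.imwrite("pics/w2.png",robot.get_image("wrist"))
cv2.imwrite("pics/s2.png",robot.get_image("scene"))
s=robot.sense();print(np.round(s["ee_pos"],1),np.round(s["contact_force"],1))
E
```

```text
[626.9 156.9 116.6] [ 0.5  0.4 -2.2]
```

View pics/w2.png

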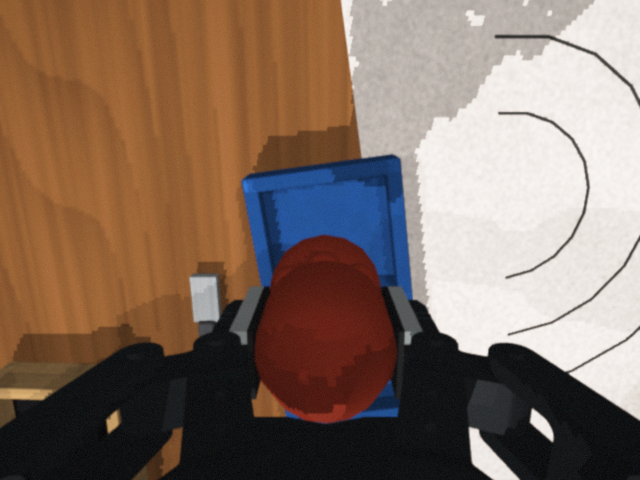

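The wrist view shows the red carving held upright over the left blue bay. The rack's end corners are at (245,180) and (399,157), which I can check against the top-view fit.

```bash
python3 - <<'E'
from h import *
print(np.round(ray("wrist",[(245,178),(399,156)],28),1))
t=.132;R=np.array([[np.cos(t),-np.sin(t)],[np.sin(t),np.cos(t)]])
print([np.round(np.array([640.4,47.1])+R@[x,154],1) for x in(-42,42)])
E
```

```text
[[584.8 196.1]
 [665.5 207.2]]
[array([578.5, 194.2]), array([661.8, 205.3])]
```

Emit:
move_arm --pt "0 0 15 0 0 0 -1" --pt "0 0 15 0 0 0 -1" --pt "0 0 12 0 0 0 -1" --pt "0 0 6 0 0 0 -1" --pt "0 0 0 0 0 0 -1" --pt "0 0 0 0 0 0 -1"

```text
time_s: 6.05
ee_pos: [627.0, 157.2, 68.3]
tool_rot: [[0.004, 1.0, -0.0], [1.0, -0.004, 0.0], [0.0, -0.0, -1.0]]
contact_force: [-0.3, 0.4, -1.9]
gripper_width: 40.9
```

Emit:
move_arm --pt "2 2 5 0 0 0 -1" --pt "0 0 4 0 0 0 -1" --pt "0 0 2 0 0 0 -1" --pt "0 0 1 0 0 0 -1" --pt "0 0 0 0 0 0 -1"

```text
time_s: 6.55
ee_pos: [628.8, 159.0, 56.1]
tool_rot: [[0.004, 1.0, -0.0], [1.0, -0.004, -0.0], [-0.0, -0.0, -1.0]]
contact_force: [-0.3, 0.1, -2.8]
gripper_width: 41.1
```

Emit:
move_arm --pt "0 0 2 0 0 0 -1" --pt "0 0 1 0 0 0 -1" --pt "0 0 0 0 0 0 -1"

```text
time_s: 6.85
ee_pos: [628.8, 159.0, 53.1]
tool_rot: [[0.004, 1.0, -0.0], [1.0, -0.004, -0.0], [-0.0, -0.0, -1.0]]
contact_force: [0.0, 0.4, -1.9]
gripper_width: 40.8
```

Emit:
move_arm --pt "0 0 1 0 0 0 -1" --pt "0 0 0 0 0 0 -1"

```text
time_s: 7.05
ee_pos: [628.9, 159.0, 52.2]
tool_rot: [[0.004, 1.0, -0.0], [1.0, -0.004, -0.0], [-0.0, -0.0, -1.0]]
contact_force: [0.4, -0.6, -2.5]
gripper_width: 40.8
```

Emit:
move_arm --pt "0 0 1 0 0 0 -1" --pt "0 0 1 0 0 0 -1" --pt "0 0 0 0 0 0 -1"

```text
time_s: 7.35
ee_pos: [628.8, 159.0, 50.1]
tool_rot: [[0.004, 1.0, -0.0], [1.0, -0.004, -0.0], [-0.0, -0.0, -1.0]]
contact_force: [-0.2, -0.3, -2.2]
gripper_width: 41.1
```

Emit:
move_arm --pt "0 0 1 0 0 0 -1" --pt "0 0 1 0 0 0 -1" --pt "0 0 0 0 0 0 -1"

```text
time_s: 7.65
ee_pos: [628.8, 159.0, 48.1]
tool_rot: [[0.004, 1.0, -0.0], [1.0, -0.004, -0.0], [-0.0, -0.0, -1.0]]
contact_force: [-0.2, -0.0, -2.7]
gripper_width: 41.1
```

Emit:
move_arm --pt "0 0 1 0 0 0 -1" --pt "0 0 0.5 0 0 0 -1" --pt "0 0 0 0 0 0 -1"

```text
time_s: 7.95
ee_pos: [628.9, 159.0, 46.7]
tool_rot: [[0.004, 1.0, -0.0], [1.0, -0.004, -0.0], [-0.0, -0.0, -1.0]]
contact_force: [0.0, -0.0, -2.6]
gripper_width: 40.8
```

```bash
python3 - <<'E'
from h import *
im=robot.get_image("scene")
cv2.imwrite("pics/s3.png",cv2.resize(im[190:400,300:520],(800,600) if 0 else (630,600),interpolation=cv2.INTER_CUBIC))
E
```

```text
(no output)
```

View pics/s3.png

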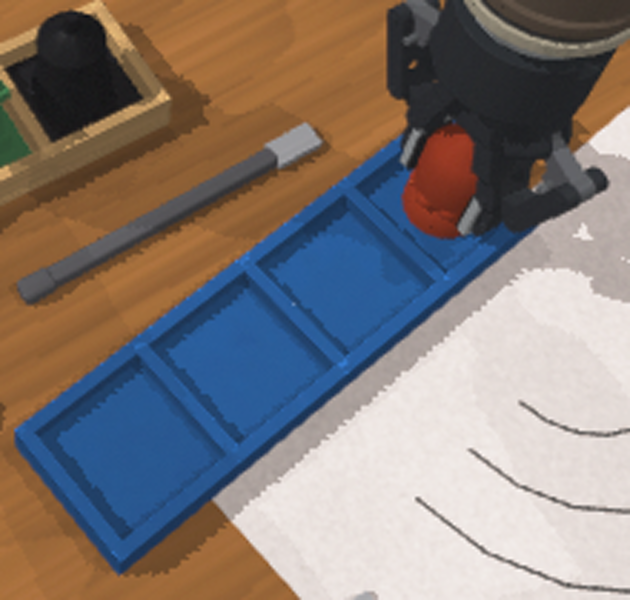

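The red foot is inside its bay, just above the floor. I'll keep lowering in small steps.

Emit:
move_arm --pt "0 0 0.7 0 0 0 -1" --pt "0 0 0.7 0 0 0 -1" --pt "0 0 0 0 0 0 -1"

```text
time_s: 8.3
ee_pos: [629.0, 159.1, 45.4]
tool_rot: [[0.004, 1.0, 0.0], [1.0, -0.004, 0.0], [0.0, 0.0, -1.0]]
contact_force: [-0.5, 0.6, -1.9]
gripper_width: 40.9
```

Emit:
move_arm --pt "0 0 0.7 0 0 0 -1" --pt "0 0 0.7 0 0 0 -1" --pt "0 0 0 0 0 0 -1"

```text
time_s: 8.6
ee_pos: [629.0, 159.4, 45.1]
tool_rot: [[0.004, 1.0, 0.001], [1.0, -0.004, 0.0], [0.0, 0.001, -1.0]]
contact_force: [-3.1, -1.0, 7.3]
gripper_width: 40.7
```

Contact at 45 mm: the force changed to +7 N. Releasing now.

Emit:
move_arm --pt "0 0 -0.7 0 0 0 0.1" --pt "0 0 0 0 0 0 0.4" --pt "0 0 0 0 0 0 0.8" --pt "0 0 0 0 0 0 0.8" --pt "0 0 -10 0 0 0 1" --pt "0 0 -30 0 0 0 1" --pt "0 0 -40 0 0 0 1" --pt "0 0 -40 0 0 0 1" --pt "0 0 -20 0 0 0 1"

```text
time_s: 9.5
ee_pos: [630.2, 159.9, 189.4]
tool_rot: [[0.004, 1.0, 0.005], [1.0, -0.004, 0.002], [0.002, 0.005, -1.0]]
contact_force: [-0.0, 0.7, 0.2]
gripper_width: 85.6
```

Emit:
move_arm --pt "-27 -35 0 0 0 0 1" --pt "-27 -36 0 0 0 0 1" --pt "-27 -35 0 0 0 0 1" --pt "-27 -36 0 0 0 0 1" --pt "-27 -35 0 0 0 0 1" --pt "0 0 0 0 0 0 1" --pt "0 0 0 0 0 0 1"

```text
time_s: 10.2
ee_pos: [451.5, 24.1, 185.7]
tool_rot: [[0.006, 1.0, 0.002], [1.0, -0.006, -0.001], [-0.001, 0.002, -1.0]]
contact_force: [0.9, 0.0, 0.6]
gripper_width: 85.5
```

```bash
python3 - <<'E'
from h import *
s=robot.sense();print(np.round(s["ee_pos"],1))
im=robot.get_image("wrist");g=robot.get_image("top")[120:310,180:480]
cv2.imwrite("pics/w4.png",np.vstack([im[:330],cv2.resize(g,(640,270) if 0 else (426,270))[:,:426] if 0 else cv2.copyMakeBorder(cv2.resize(g,(426,270)),0,0,0,214,0)]))
E
```

```text
[451.5  24.1 185.7]
```

View pics/w4.png

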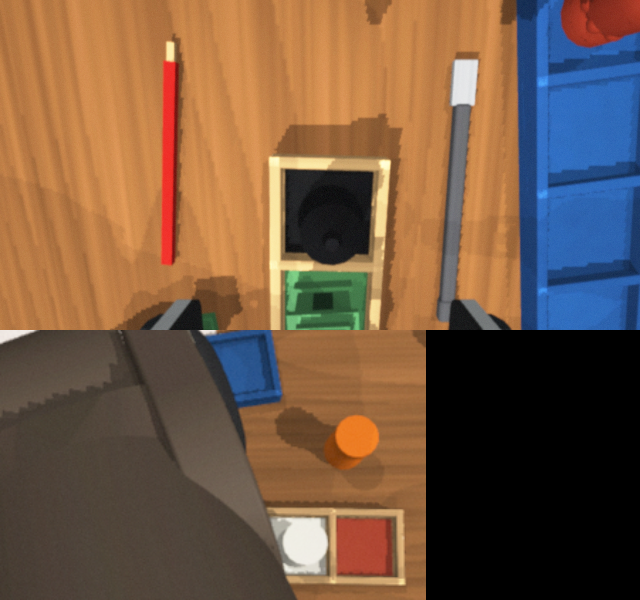

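The black spire is at (332,242) and the red carving stands in the blue bay.

```bash
python3 - <<'E'
from h import *
print(np.round(ray("wrist",[(332,242)],90),1),np.round(ray("wrist",[(329,212)],16),1))
E
```

```text
[[456.6  27.5]] [[455.7  29.6]]
```

Emit:
move_arm --pt "0 2 35 0 0 0 1" --pt "0 0 40 0 0 0 1" --pt "0 0 40 0 0 0 1" --pt "0 0 15 0 0 0 1" --pt "0 0 4 0 0 0 1" --pt "0 0 0 0 0 0 1"

```text
time_s: 10.9
ee_pos: [453.9, 26.0, 50.4]
tool_rot: [[0.003, 1.0, -0.001], [1.0, -0.003, 0.001], [0.001, -0.001, -1.0]]
contact_force: [0.2, 0.3, 0.0]
gripper_width: 85.3
```

Emit:
move_arm --pt "0 0 0 0 0 0 -1" --pt "0 0 0 0 0 0 -1" --pt "0 0 0 0 0 0 -1" --pt "0 0 0 0 0 0 -1" --pt "0 0 0 0 0 0 -1" --pt "0 0 0 0 0 0 -1" --pt "0 0 0 0 0 0 -1" --pt "0 0 0 0 0 0 -1"

```text
time_s: 11.7
ee_pos: [454.5, 24.8, 51.9]
tool_rot: [[0.005, 1.0, 0.003], [1.0, -0.005, -0.0], [-0.0, 0.003, -1.0]]
contact_force: [-0.7, -0.4, 7.4]
gripper_width: 39.1
```

Emit:
move_arm --pt "0 0 -20 0 0 0 -1" --pt "0 0 -40 0 0 0 -1" --pt "0 0 -40 0 0 0 -1" --pt "0 0 -20 0 0 0 -1" --pt "-15 34 0 0 0 0 -1" --pt "-18 42 0 0 0 0 -1" --pt "-18 42 0 0 0 0 -1" --pt "-18 42 0 0 0 0 -1" --pt "-18 42 0 0 0 0 -1" --pt "0 0 0 0 0 0 -1"

```text
time_s: 12.7
ee_pos: [658.7, -67.4, 169.4]
tool_rot: [[0.009, 1.0, 0.002], [1.0, -0.009, -0.001], [-0.001, 0.002, -1.0]]
contact_force: [-0.1, 0.4, -3.3]
gripper_width: 38.8
```

Emit:
move_arm --pt "0 0 30 0 0 0 -1" --pt "0 0 40 0 0 0 -1" --pt "0 0 30 0 0 0 -1" --pt "0 0 10 0 0 0 -1" --pt "0 0 4 0 0 0 -1" --pt "0 0 0 0 0 0 -1"

```text
time_s: 13.3
ee_pos: [655.5, -63.0, 57.6]
tool_rot: [[0.004, 1.0, 0.001], [1.0, -0.004, 0.0], [0.0, 0.001, -1.0]]
contact_force: [0.0, -0.1, -1.9]
gripper_width: 38.8
```

Emit:
move_arm --pt "0 1.5 3 0 0 0 -1" --pt "0 0 1 0 0 0 -1" --pt "0 0 1 0 0 0 -1" --pt "0 0 0 0 0 0 -1"

```text
time_s: 13.7
ee_pos: [656.7, -63.1, 52.1]
tool_rot: [[0.004, 1.0, 0.001], [1.0, -0.004, -0.0], [-0.0, 0.001, -1.0]]
contact_force: [1.3, 0.5, -0.8]
gripper_width: 39.1
```

Emit:
move_arm --pt "0 0 0.7 0 0 0 -1" --pt "0 0 0.7 0 0 0 -1" --pt "0 0 0 0 0 0 -1"

```text
time_s: 14.0
ee_pos: [656.7, -63.1, 52.0]
tool_rot: [[0.004, 1.0, 0.001], [1.0, -0.004, -0.001], [-0.001, 0.001, -1.0]]
contact_force: [-5.8, -0.3, 10.1]
gripper_width: 38.8
```

Emit:
move_arm --pt "0 0 0.7 0 0 0 -1" --pt "0 0 0.7 0 0 0 -1" --pt "0 0 0 0 0 0 -1"

```text
time_s: 14.3
ee_pos: [656.7, -63.1, 52.0]
tool_rot: [[0.004, 1.0, 0.001], [1.0, -0.004, -0.001], [-0.001, 0.001, -1.0]]
contact_force: [-9.3, -0.9, 19.6]
gripper_width: 38.9
```

Emit:
move_arm --pt "0 0 -1.5 0 0 0 0.1" --pt "0 0 0 0 0 0 0.4" --pt "0 0 0 0 0 0 0.8" --pt "0 0 0 0 0 0 0.8" --pt "0 0 -10 0 0 0 1" --pt "0 0 -30 0 0 0 1" --pt "0 0 -40 0 0 0 1" --pt "0 0 -40 0 0 0 1" --pt "0 0 -18 0 0 0 1"

```text
time_s: 15.2
ee_pos: [658.1, -62.6, 193.3]
tool_rot: [[0.004, 1.0, 0.006], [1.0, -0.004, -0.0], [-0.0, 0.006, -1.0]]
contact_force: [0.2, 0.1, -0.2]
gripper_width: 85.5
```

Emit:
move_arm --pt "3 -40 0 0 0 0 1" --pt "3 -40 0 0 0 0 1" --pt "3 -40 0 0 0 0 1" --pt "3 -40 0 0 0 0 1" --pt "4 -40 0 0 0 0 1" --pt "0 0 0 0 0 0 1" --pt "0 0 0 0 0 0 1"

```text
time_s: 15.9
ee_pos: [456.6, -46.5, 189.4]
tool_rot: [[0.004, 1.0, 0.002], [1.0, -0.004, -0.001], [-0.001, 0.002, -1.0]]
contact_force: [0.8, -0.3, 0.7]
gripper_width: 85.5
```

```bash
python3 - <<'E'
from h import *
s=robot.sense();print(np.round(s["ee_pos"],1))
cv2.imwrite("pics/w5.png",robot.get_image("wrist"))
E
```

```text
[456.6 -46.5 189.4]
```

View pics/w5.png

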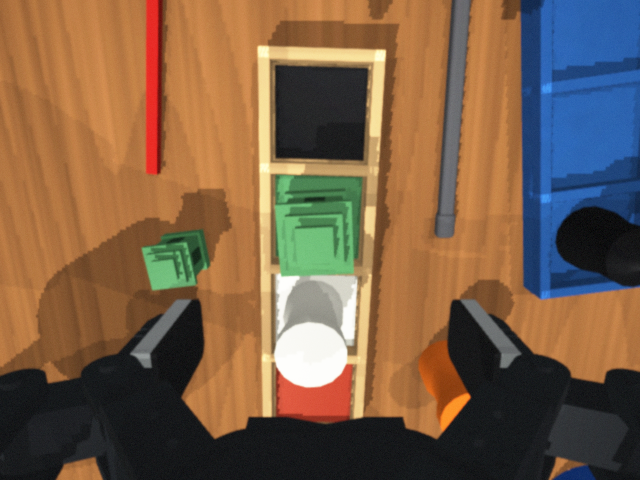

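The green top's centre is at (317,244), turned only about 4°. White is at (311,353), and black stands in the right-hand blue bay.

```bash
python3 - <<'E'
from h import *
print(np.round(ray("wrist",[(317,244)],89),1),np.round(ray("wrist",[(311,353)],88),1))
E
```

```text
[[453.  -47.1]] [[ 448.5 -118.7]]
```

Emit:
move_arm --pt "-1 -3 30 0 0 0 1" --pt "0 0 40 0 0 0 1" --pt "0 0 40 0 0 0 1" --pt "0 0 26 0 0 0 1" --pt "0 0 6 0 0 0 1" --pt "0 0 0 0 0 0 1"

```text
time_s: 16.55
ee_pos: [454.1, -46.7, 45.8]
tool_rot: [[0.004, 1.0, -0.001], [1.0, -0.004, 0.001], [0.001, -0.001, -1.0]]
contact_force: [0.4, -0.6, 0.2]
gripper_width: 85.5
```

Emit:
move_arm --pt "0 0 0 0 0 0 -1" --pt "0 0 0 0 0 0 -1" --pt "0 0 0 0 0 0 -1" --pt "0 0 0 0 0 0 -1" --pt "0 0 0 0 0 0 -1" --pt "0 0 0 0 0 0 -1" --pt "0 0 0 0 0 0 -1" --pt "0 0 0 0 0 0 -1"

```text
time_s: 17.35
ee_pos: [454.1, -47.5, 47.4]
tool_rot: [[0.005, 1.0, 0.002], [1.0, -0.005, -0.001], [-0.001, 0.002, -1.0]]
contact_force: [-2.3, 0.0, 8.7]
gripper_width: 43.2
```

The width is 43.2 mm where the 38 mm body should give about 37.5. The pads may be on the foot, or the body may be skewed, so I'll look before lifting.

```bash
python3 - <<'E'
from h import *
a=robot.get_image("wrist")[150:470,130:520];b=robot.get_image("scene")[120:320,180:420]
cv2.imwrite("pics/w6.png",np.hstack([cv2.resize(a,(400,328)),cv2.resize(b,(394,328))]))
E
```

```text
(no output)
```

View pics/w6.png

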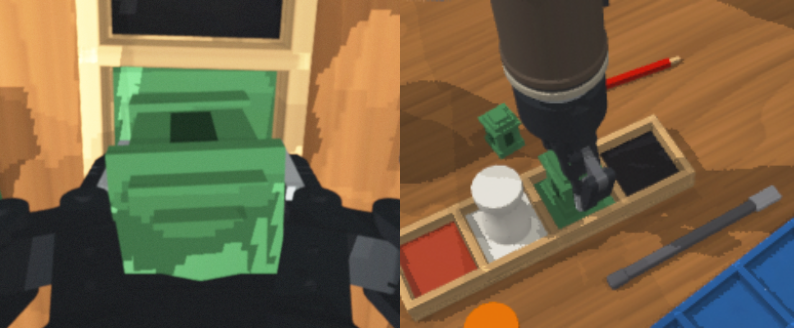

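The pads are under the eaves and square to the body, so the tips must be closed on the 44 mm foot. I'll open, raise 8 mm and regrip.

Emit:
move_arm --pt "0 0 0 0 0 0 0.2" --pt "0 0 0 0 0 0 0.6" --pt "0 0 -4 0 0 0 1" --pt "0 0 -4 0 0 0 1" --pt "0 0 0 0 0 0 1"

```text
time_s: 17.95
ee_pos: [454.1, -47.2, 55.1]
tool_rot: [[0.004, 1.0, 0.001], [1.0, -0.004, -0.0], [-0.0, 0.001, -1.0]]
contact_force: [-0.1, 1.2, 0.8]
gripper_width: 85.5
```

Emit:
move_arm --pt "0 0 0 0 0 0 -1" --pt "0 0 0 0 0 0 -1" --pt "0 0 0 0 0 0 -1" --pt "0 0 0 0 0 0 -1" --pt "0 0 0 0 0 0 -1" --pt "0 0 0 0 0 0 -1" --pt "0 0 0 0 0 0 -1" --pt "0 0 0 0 0 0 -1"

```text
time_s: 18.75
ee_pos: [453.2, -47.3, 54.3]
tool_rot: [[0.004, 1.0, -0.001], [1.0, -0.004, -0.0], [-0.0, -0.001, -1.0]]
contact_force: [-3.3, -0.7, 5.2]
gripper_width: 45.4
```

45.4 mm matches the eaves (46 mm) and 43.2 mm matched the foot (44 mm); readings run about 0.9 mm low. The right height lies between, so I'll regrip at about 50.5 mm.

Emit:
move_arm --pt "0 0 0 0 0 0 0.2" --pt "0 0 0 0 0 0 0.6" --pt "0 0 2 0 0 0 0.6" --pt "0 0 1.5 0 0 0 0.6" --pt "0 0 0 0 0 0 0.6"

```text
time_s: 19.25
ee_pos: [453.5, -47.2, 50.6]
tool_rot: [[0.004, 1.0, -0.0], [1.0, -0.004, 0.0], [0.0, -0.0, -1.0]]
contact_force: [-0.7, -0.3, -0.8]
gripper_width: 68.2
```

Emit:
move_arm --pt "0 0 0 0 0 0 -1" --pt "0 0 0 0 0 0 -1" --pt "0 0 0 0 0 0 -1" --pt "0 0 0 0 0 0 -1" --pt "0 0 0 0 0 0 -1" --pt "0 0 0 0 0 0 -1" --pt "0 0 0 0 0 0 -1" --pt "0 0 0 0 0 0 -1"

```text
time_s: 20.05
ee_pos: [453.5, -47.2, 50.9]
tool_rot: [[0.004, 1.0, -0.0], [1.0, -0.004, -0.0], [-0.0, -0.0, -1.0]]
contact_force: [-2.3, -0.2, 4.3]
gripper_width: 44.7
```

The width falls as I go lower (45.4, 44.7, 43.2 at 54, 51, 47 mm), so the pad tops are on the eaves. Going lower, to about 43 mm.

Emit:
move_arm --pt "0 0 0 0 0 0 0.2" --pt "0 0 0 0 0 0 0.5" --pt "0 0 3 0 0 0 0.5" --pt "0 0 3 0 0 0 0.5" --pt "0 0 1.5 0 0 0 0.5" --pt "0 0 0 0 0 0 0.5"

```text
time_s: 20.65
ee_pos: [453.4, -47.2, 43.0]
tool_rot: [[0.004, 1.0, -0.001], [1.0, -0.004, 0.0], [0.0, -0.001, -1.0]]
contact_force: [0.7, -0.2, -0.0]
gripper_width: 64.3
```

Emit:
move_arm --pt "0 0 0 0 0 0 -1" --pt "0 0 0 0 0 0 -1" --pt "0 0 0 0 0 0 -1" --pt "0 0 0 0 0 0 -1" --pt "0 0 0 0 0 0 -1" --pt "0 0 0 0 0 0 -1" --pt "0 0 0 0 0 0 -1" --pt "0 0 0 0 0 0 -1"

```text
time_s: 21.45
ee_pos: [451.8, -47.3, 43.6]
tool_rot: [[0.004, 1.0, -0.003], [1.0, -0.004, -0.001], [-0.001, -0.003, -1.0]]
contact_force: [-7.5, 0.9, 9.9]
gripper_width: 42.1
```

```bash
python3 - <<'E'
from h import *
a=robot.get_image("wrist")[200:460,190:460];b=robot.get_image("scene")[175:275,250:350]
cv2.imwrite("pics/w7.png",np.hstack([cv2.resize(a,(420,404),interpolation=cv2.INTER_CUBIC),cv2.resize(b,(380,404),interpolation=cv2.INTER_CUBIC)]))
print(robot.sense()["torque"])
E
```

```text
[1.16368185e-01 1.55609914e+00 4.34862838e-04]
```

View pics/w7.png

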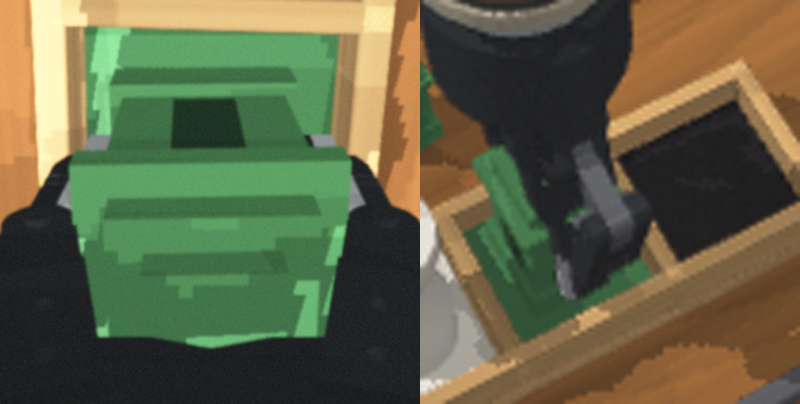

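The carving sits square, but the upper fingers bear on the eaves at every height clear of the rack wall. The eaves' flat 46 mm sides make a sound grip above the centre of mass, so I'll grip there with the pads centred on z ≈ 73.

Emit:
move_arm --pt "0 0 0 0 0 0 0.2" --pt "0 0 0 0 0 0 0.6" --pt "0 0 -5 0 0 0 0.6" --pt "0 0 -10 0 0 0 0.6" --pt "0 0 -10 0 0 0 0.6" --pt "0 0 0 0 0 0 0.6" --grip_force 50

```text
time_s: 22.15
ee_pos: [454.7, -47.3, 70.1]
tool_rot: [[0.004, 1.0, 0.003], [1.0, -0.004, -0.0], [-0.0, 0.003, -1.0]]
contact_force: [-0.9, 1.0, 0.6]
gripper_width: 68.2
```

Emit:
move_arm --pt "0 0 0 0 0 0 -1" --pt "0 0 0 0 0 0 -1" --pt "0 0 0 0 0 0 -1" --pt "0 0 0 0 0 0 -1" --pt "0 0 0 0 0 0 -1" --pt "0 0 0 0 0 0 -1"

```text
time_s: 22.75
ee_pos: [452.8, -47.4, 68.9]
tool_rot: [[0.004, 1.0, -0.001], [1.0, -0.004, -0.001], [-0.001, -0.001, -1.0]]
contact_force: [-6.1, -0.7, 17.5]
gripper_width: 46.5
```

Emit:
move_arm --pt "0 0 -3 0 0 0 -1" --pt "0 0 -5 0 0 0 -1" --pt "0 0 0 0 0 0 -1" --pt "0 0 0 0 0 0 -1"

```text
time_s: 23.15
ee_pos: [453.5, -47.3, 76.3]
tool_rot: [[0.004, 1.0, 0.0], [1.0, -0.004, 0.0], [0.0, 0.0, -1.0]]
contact_force: [0.1, 0.3, -1.9]
gripper_width: 46.2
```

Emit:
move_arm --pt "0 0 -20 0 0 0 -1" --pt "0 0 -35 0 0 0 -1" --pt "0 0 -30 0 0 0 -1" --pt "0 0 -15 0 0 0 -1" --pt "8 25 0 0 0 0 -1" --pt "12 40 0 0 0 0 -1" --pt "13 44 0 0 0 0 -1" --pt "13 44 0 0 0 0 -1" --pt "12 40 0 0 0 0 -1" --pt "0 0 0 0 0 0 -1"

```text
time_s: 24.15
ee_pos: [650.5, 12.6, 174.8]
tool_rot: [[0.003, 1.0, 0.001], [1.0, -0.003, 0.003], [0.003, 0.001, -1.0]]
contact_force: [0.0, 1.0, -0.8]
gripper_width: 46.2
```

Emit:
move_arm --pt "0 0 20 0 0 0 -1" --pt "0 0 30 0 0 0 -1" --pt "0 0 30 0 0 0 -1" --pt "0 0 15 0 0 0 -1" --pt "0 0 0 0 0 0 -1"

```text
time_s: 24.65
ee_pos: [644.9, 9.6, 78.8]
tool_rot: [[0.004, 1.0, -0.005], [1.0, -0.004, -0.0], [-0.0, -0.005, -1.0]]
contact_force: [-0.1, 0.4, -1.9]
gripper_width: 45.9
```

```bash
python3 - <<'E'
from h import *
im=robot.get_image("scene")
cv2.imwrite("pics/s8.png",cv2.resize(im[180:400,290:530],(655,600),interpolation=cv2.INTER_CUBIC))
print(robot.sense()["ee_pos"])
E
```

```text
[646.11732814   9.89751114  80.71087527]
```

View pics/s8.png

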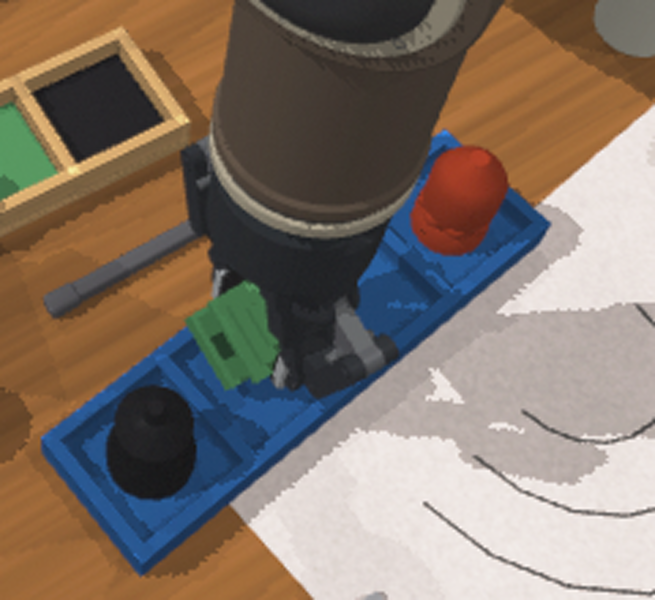

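The black and red carvings stand upright. The green one's attitude in the jaws looks odd, so I'll check it closely with the wrist camera.

```bash
python3 - <<'E'
from h import *
a=robot.get_image("wrist")[100:480,100:540];b=robot.get_image("scene")[270:340,340:410]
cv2.imwrite("pics/w9.png",np.hstack([cv2.resize(a,(440,380)),cv2.resize(b,(360,380),interpolation=cv2.INTER_CUBIC)]))
E
```

```text
(no output)
```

View pics/w9.png

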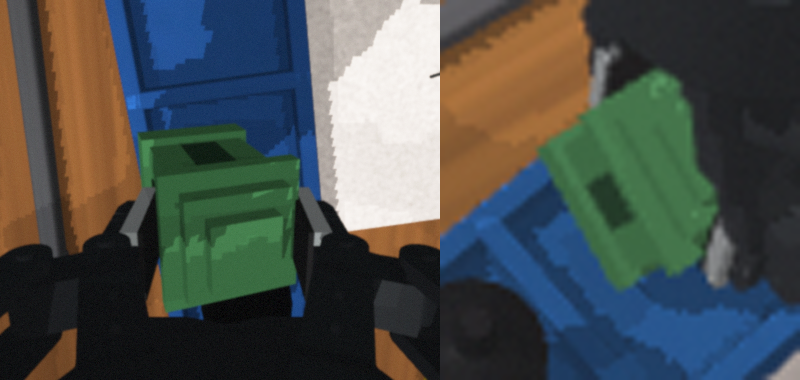

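The green carving hangs tilted about the closing axis. I'll measure the tilt from its eave and foot corners. In full-image pixels the eaves are (253,275), (400,257), (396,385), (264,411) and the foot edge is (240,232), (347,225).

```bash
python3 - <<'E'
from h import *
c=robot.get_calibration("wrist");K=np.array(c["camera_matrix"]);T=np.array(c["tool_from_camera"]);s=robot.sense()
o=np.array([[-23,23,60],[23,23,60],[23,-23,60],[-23,-23,60],[-22,22,0],[22,22,0]],float)
p=np.array([[253,275],[400,257],[396,385],[264,411],[240,232],[347,225]],float)
for fl in(cv2.SOLVEPNP_SQPNP,):
    ok,r,t=cv2.solvePnP(o,p,K,None,flags=fl);R=cv2.Rodrigues(r)[0]
    Rw=np.array(s["tool_rot"])@T[:3,:3]@R;pw=np.array(s["tool_rot"])@(T[:3,:3]@t[:,0]+T[:3,3])+s["ee_pos"]
    print(np.round(Rw,2),np.degrees(np.arccos(Rw[2,2])),np.round(pw,1),np.round((cv2.projectPoints(o,r,t,K,None)[0][:,0]-p),1).tolist())
E
```

```text
[[ 0.97 -0.03  0.24]
 [ 0.02  1.    0.03]
 [-0.24 -0.02  0.97]] 14.152999325197232 [635.   10.5  36.2] [[-0.6, -1.4], [-0.0, 0.9], [2.0, 1.7], [-1.0, 0.6], [4.1, -0.1], [-4.3, -1.3]]
```

The tilt is about 14°: the roof leans toward +x in the closing plane, and the foot centre is near (635,10.5). That's well inside the stable range. It will land on its +x foot edge and right itself. I'll shift +12 mm in x, then lower gently.

Emit:
move_arm --pt "0 4 -4 0 0 0 -1" --pt "1 8 0 0 0 0 -1" --pt "0 0 5 0 0 0 -1" --pt "0 0 5 0 0 0 -1" --pt "0 0 3 0 0 0 -1" --pt "0 0 0 0 0 0 -1"

```text
time_s: 25.4
ee_pos: [658.1, 10.9, 71.4]
tool_rot: [[0.004, 1.0, -0.002], [1.0, -0.004, -0.0], [-0.0, -0.002, -1.0]]
contact_force: [-1.4, -0.4, -1.9]
gripper_width: 46.0
```

Emit:
move_arm --pt "0 0 1 0 0 0 -1" --pt "0 0 1 0 0 0 -1" --pt "0 0 0 0 0 0 -1"

```text
time_s: 25.7
ee_pos: [658.7, 10.9, 70.3]
tool_rot: [[0.004, 1.0, -0.0], [1.0, -0.004, -0.0], [-0.0, -0.0, -1.0]]
contact_force: [-0.8, -0.7, -1.7]
gripper_width: 46.5
```

Emit:
move_arm --pt "0 0 1 0 0 0 -1" --pt "0 0 1 0 0 0 -1" --pt "0 0 0 0 0 0 -1"

```text
time_s: 26.0
ee_pos: [659.1, 11.0, 69.4]
tool_rot: [[0.004, 1.0, 0.001], [1.0, -0.004, -0.0], [-0.0, 0.001, -1.0]]
contact_force: [-2.2, -1.2, 4.1]
gripper_width: 46.1
```

Emit:
move_arm --pt "0 0 1 0 0 0 -1" --pt "0 0 1 0 0 0 -1" --pt "0 0 0 0 0 0 -1"

```text
time_s: 26.3
ee_pos: [659.2, 11.0, 69.1]
tool_rot: [[0.004, 1.0, 0.001], [1.0, -0.004, -0.001], [-0.001, 0.001, -1.0]]
contact_force: [-6.9, -0.5, 17.1]
gripper_width: 46.3
```

```bash
python3 - <<'E'
from h import *
a=robot.get_image("wrist")[100:480,100:540];b=robot.get_image("scene")[270:340,340:410]
cv2.imwrite("pics/w10.png",np.hstack([cv2.resize(a,(440,380)),cv2.resize(b,(360,380),interpolation=cv2.INTER_CUBIC)]))
E
```

```text
(no output)
```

View pics/w10.png

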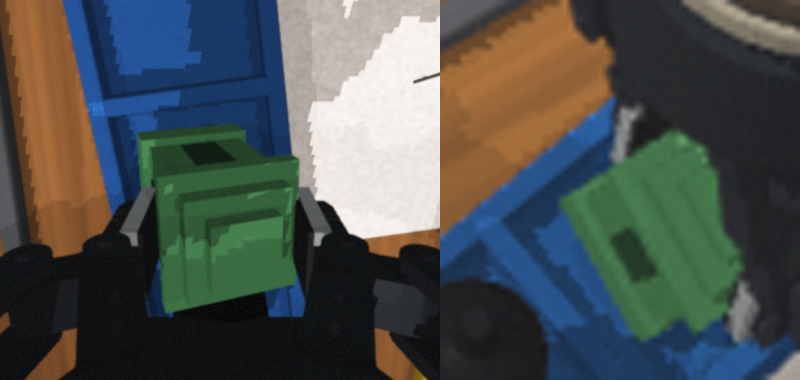

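It's still held tilted, with its +x edge on the floor. I'll raise it slightly and turn the tool −14° about its x axis, with −13 mm in y, so the carving stands upright before release.

Emit:
move_arm --pt "0 0 -4 0 0 0 -1" --pt "0 0 -4 0 0 0 -1" --pt "0 -5 0 -5 0 0 -1" --pt "0 -5 0 -5 0 0 -1" --pt "0 -3 0 -4 0 0 -1" --pt "0 0 0 0 0 0 -1" --pt "0 0 0 0 0 0 -1"

```text
time_s: 27.1
ee_pos: [646.1, 10.9, 73.7]
tool_rot: [[0.004, 0.971, 0.241], [1.0, -0.004, -0.002], [-0.001, 0.241, -0.971]]
contact_force: [-0.6, -0.3, -1.6]
gripper_width: 45.8
```

```bash
python3 - <<'E'
from h import *
a=robot.get_image("wrist")[100:480,100:540];b=robot.get_image("scene")[265:335,335:405]
cv2.imwrite("pics/w11.png",np.hstack([cv2.resize(a,(440,380)),cv2.resize(b,(360,380),interpolation=cv2.INTER_CUBIC)]))
E
```

```text
(no output)
```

View pics/w11.png

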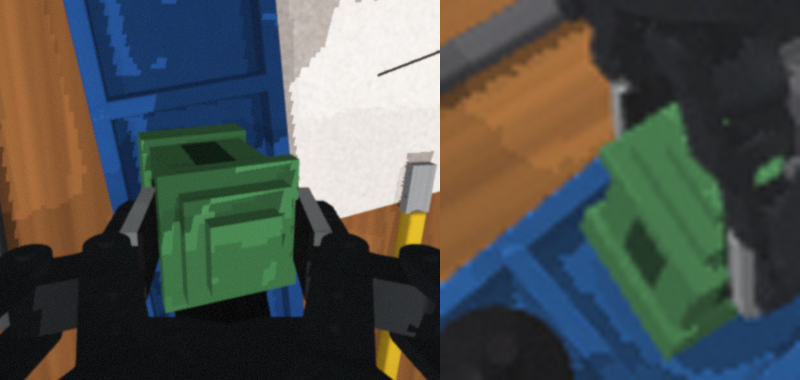

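The carving now stands upright. Its foot-to-eave edge runs (580,230) to (605,160), which matches the vertical direction there. Lowering straight down.

Emit:
move_arm --pt "0 -0.5 1.9 0 0 0 -1" --pt "0 -0.25 1 0 0 0 -1" --pt "0 0 0 0 0 0 -1"

```text
time_s: 27.5
ee_pos: [645.9, 10.9, 69.9]
tool_rot: [[0.004, 0.97, 0.241], [1.0, -0.004, -0.001], [0.0, 0.241, -0.971]]
contact_force: [-0.4, 0.9, -2.2]
gripper_width: 46.4
```

Emit:
move_arm --pt "0 -0.25 1 0 0 0 -1" --pt "0 -0.25 1 0 0 0 -1" --pt "0 0 0 0 0 0 -1"

```text
time_s: 27.8
ee_pos: [645.8, 11.0, 68.2]
tool_rot: [[0.004, 0.97, 0.242], [1.0, -0.004, -0.001], [0.0, 0.242, -0.97]]
contact_force: [-0.3, -0.3, -2.0]
gripper_width: 46.2
```

Emit:
move_arm --pt "0 -0.25 1 0 0 0 -1" --pt "0 0 0 0 0 0 -1"

```text
time_s: 28.0
ee_pos: [645.8, 10.9, 67.3]
tool_rot: [[0.004, 0.97, 0.242], [1.0, -0.004, -0.001], [-0.0, 0.242, -0.97]]
contact_force: [0.3, 0.1, -1.9]
gripper_width: 46.0
```

Emit:
move_arm --pt "0 -0.25 1 0 0 0 -1" --pt "0 0 0 0 0 0 -1"

```text
time_s: 28.2
ee_pos: [645.9, 10.8, 66.8]
tool_rot: [[0.005, 0.97, 0.242], [1.0, -0.004, -0.001], [-0.0, 0.242, -0.97]]
contact_force: [-2.4, -1.2, 2.8]
gripper_width: 45.9
```

Emit:
move_arm --pt "0 -0.25 1 0 0 0 -1" --pt "0 0 0 0 0 0 -1"

```text
time_s: 28.4
ee_pos: [646.0, 10.9, 66.6]
tool_rot: [[0.004, 0.97, 0.243], [1.0, -0.004, -0.002], [-0.001, 0.243, -0.97]]
contact_force: [-7.4, -0.7, 11.3]
gripper_width: 46.0
```

Emit:
move_arm --pt "0 -0.25 1 0 0 0 -1" --pt "0 0 0 0 0 0 -1"

```text
time_s: 28.6
ee_pos: [646.0, 10.9, 66.5]
tool_rot: [[0.005, 0.97, 0.243], [1.0, -0.004, -0.002], [-0.001, 0.243, -0.97]]
contact_force: [-12.5, -1.0, 20.8]
gripper_width: 46.0
```

Emit:
move_arm --pt "0 0.4 -1.5 0 0 0 -0.1" --pt "0 0 0 0 0 0 0.2" --pt "0 0 0 0 0 0 0.6" --pt "0 0 0 0 0 0 1" --pt "0 0 0 0 0 0 1" --pt "0 2.4 -9.7 0 0 0 1" --pt "0 7 -29 0 0 0 1" --pt "0 10 -39 0 0 0 1" --pt "0 10 -39 0 0 0 1"

```text
time_s: 29.5
ee_pos: [645.8, 11.2, 187.8]
tool_rot: [[0.004, 0.97, 0.241], [1.0, -0.004, -0.0], [0.0, 0.241, -0.97]]
contact_force: [0.2, -0.5, -0.1]
gripper_width: 85.4
```

Now white: untilt the tool and move over it.

Emit:
move_arm --pt "0 0 0 7 0 0 1" --pt "0 0 0 7 0 0 1" --pt "-26 -39 0 0 0 0 1" --pt "-26 -40 0 0 0 0 1" --pt "-26 -40 0 0 0 0 1" --pt "-26 -40 0 0 0 0 1" --pt "-27 -39 0 0 0 0 1" --pt "0 0 0 0 0 0 1" --pt "0 0 0 0 0 0 1"

```text
time_s: 30.4
ee_pos: [447.4, -120.2, 187.1]
tool_rot: [[0.007, 1.0, 0.001], [1.0, -0.007, -0.001], [-0.001, 0.001, -1.0]]
contact_force: [1.0, 0.2, 0.3]
gripper_width: 85.5
```

```bash
python3 - <<'E'
from h import *
s=robot.sense();print(np.round(s["ee_pos"],1))
im=robot.get_image("wrist");hsv=cv2.cvtColor(im,cv2.COLOR_BGR2HSV)
m=cv2.inRange(hsv,(0,0,215),(180,40,255));m[300:]=0;m[:,:250]=0;m[:,400:]=0
c=big(m);e=cv2.minEnclosingCircle(c);print(e,cv2.boundingRect(c),np.round(ray("wrist",[e[0]],88),1))
cv2.imwrite("pics/w12.png",im)
# top view of blue rack for green/black/red foot check, saved only
cv2.imwrite("pics/t12.png",robot.get_image("top"))
E
```

```text
[ 447.4 -120.2  187.1]
((321.8590393066406, 223.53732299804688), 57.551422119140625) (285, 177, 86, 104) [[ 446.7 -107.4]]
```

View pics/w12.png

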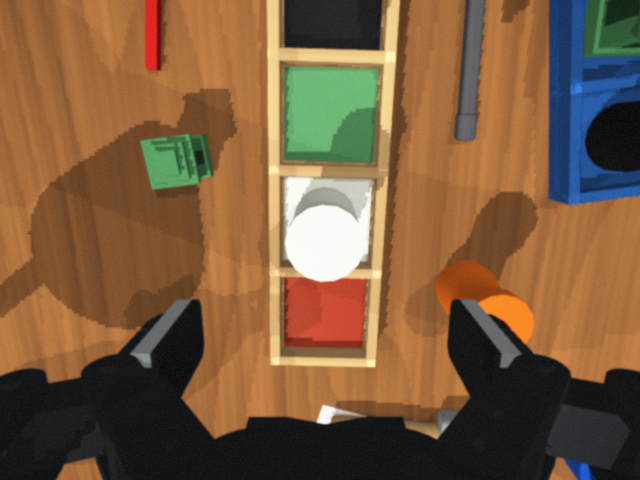

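White's head is centred at (324,243), within about 1 mm of the TCP. Descending to 51 mm.

Emit:
move_arm --pt "0 0 36 0 0 0 1" --pt "0 0 40 0 0 0 1" --pt "0 0 40 0 0 0 1" --pt "0 0 14 0 0 0 1" --pt "0 0 5 0 0 0 1" --pt "0 0 0 0 0 0 1" --grip_force 40

```text
time_s: 31.1
ee_pos: [448.4, -118.0, 50.8]
tool_rot: [[0.002, 1.0, -0.0], [1.0, -0.002, 0.001], [0.001, -0.0, -1.0]]
contact_force: [0.6, 0.4, 1.0]
gripper_width: 85.6
```

Emit:
move_arm --pt "0 0 0 0 0 0 -1" --pt "0 0 0 0 0 0 -1" --pt "0 0 0 0 0 0 -1" --pt "0 0 0 0 0 0 -1" --pt "0 0 0 0 0 0 -1" --pt "0 0 0 0 0 0 -1" --pt "0 0 0 0 0 0 -1"

```text
time_s: 31.8
ee_pos: [448.3, -119.5, 52.4]
tool_rot: [[0.005, 1.0, 0.002], [1.0, -0.005, -0.001], [-0.001, 0.002, -1.0]]
contact_force: [-1.5, -0.0, 7.1]
gripper_width: 43.0
```

Emit:
move_arm --pt "0 0 0 0 0 0 0.2" --pt "0 0 0 0 0 0 0.5" --pt "0 0 3 0 0 0 0.5" --pt "0 0 2 0 0 0 0.5" --pt "0 0 0 0 0 0 0.5"

```text
time_s: 32.3
ee_pos: [447.3, -119.1, 45.7]
tool_rot: [[0.004, 1.0, -0.001], [1.0, -0.004, 0.0], [0.0, -0.001, -1.0]]
contact_force: [-0.3, 0.2, 0.1]
gripper_width: 63.8
```

Emit:
move_arm --pt "0 0 0 0 0 0 -1" --pt "0 0 0 0 0 0 -1" --pt "0 0 0 0 0 0 -1" --pt "0 0 0 0 0 0 -1" --pt "0 0 0 0 0 0 -1" --pt "0 0 0 0 0 0 -1" --pt "0 0 0 0 0 0 -1"

```text
time_s: 33.0
ee_pos: [447.4, -119.2, 46.6]
tool_rot: [[0.004, 1.0, -0.0], [1.0, -0.004, -0.0], [-0.0, -0.0, -1.0]]
contact_force: [-3.0, 0.4, 7.4]
gripper_width: 43.2
```

The width stays near 43 mm at both heights, so the finger tops or tips are touching the flared head or foot. I'll test this grip with a 6 mm lift and look before going on.

Emit:
move_arm --pt "0 0 -2 0 0 0 -1" --pt "0 0 -2 0 0 0 -1" --pt "0 0 -2 0 0 0 -1" --pt "0 0 0 0 0 0 -1" --pt "0 0 0 0 0 0 -1"

```text
time_s: 33.5
ee_pos: [447.6, -119.2, 52.2]
tool_rot: [[0.004, 1.0, 0.0], [1.0, -0.004, 0.0], [0.0, 0.0, -1.0]]
contact_force: [-1.5, -0.1, -2.4]
gripper_width: 43.1
```

```bash
python3 - <<'E'
from h import *
a=robot.get_image("wrist")[180:480,150:500];b=robot.get_image("scene")[180:300,195:315]
cv2.imwrite("pics/w13.png",np.hstack([cv2.resize(a,(440,377)),cv2.resize(b,(360,377),interpolation=cv2.INTER_CUBIC)]))
E
```

```text
(no output)
```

View pics/w13.png

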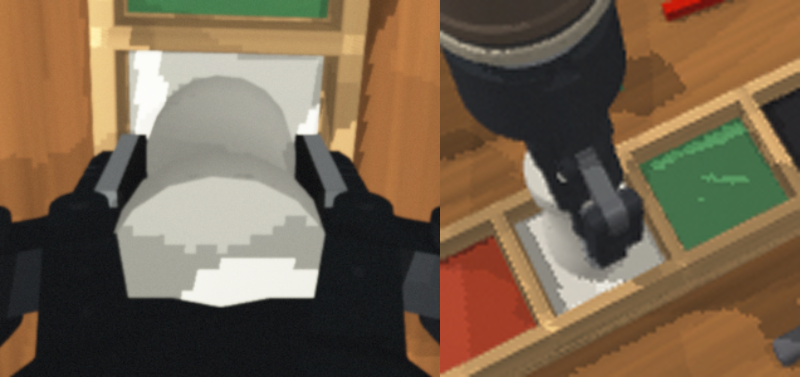

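White lifts cleanly: −2.4 N weight, symmetric and upright between the pads. Carrying it to its bay.

Emit:
move_arm --pt "0 0 -20 0 0 0 -1" --pt "0 0 -35 0 0 0 -1" --pt "0 0 -35 0 0 0 -1" --pt "0 0 -25 0 0 0 -1" --pt "0 0 -5 0 0 0 -1" --pt "15 15 0 0 0 0 -1" --pt "25 23 0 0 0 0 -1" --pt "32 30 0 0 0 0 -1" --pt "34 31 0 0 0 0 -1" --pt "34 31 0 0 0 0 -1"

```text
time_s: 34.6
ee_pos: [578.7, 21.1, 170.6]
tool_rot: [[0.005, 1.0, -0.002], [1.0, -0.005, -0.001], [-0.001, -0.002, -1.0]]
contact_force: [1.2, -0.3, -2.3]
gripper_width: 43.3
```

Emit:
move_arm --pt "32 30 0 0 0 0 -1" --pt "20 20 0 0 0 0 -1" --pt "13 10 0 0 0 0 -1" --pt "0 0 0 0 0 0 -1" --pt "0 0 20 0 0 0 -1" --pt "0 0 30 0 0 0 -1" --pt "0 0 30 0 0 0 -1" --pt "0 0 20 0 0 0 -1" --pt "0 0 10 0 0 0 -1" --pt "0 0 0 0 0 0 -1"

```text
time_s: 35.6
ee_pos: [637.0, 83.9, 60.2]
tool_rot: [[0.005, 1.0, -0.004], [1.0, -0.005, -0.001], [-0.001, -0.004, -1.0]]
contact_force: [0.1, -0.3, -1.2]
gripper_width: 43.2
```

Emit:
move_arm --pt "0 0 3 0 0 0 -1" --pt "0 0 0 0 0 0 -1"

```text
time_s: 35.8
ee_pos: [639.0, 85.0, 60.0]
tool_rot: [[0.004, 1.0, 0.001], [1.0, -0.004, 0.0], [0.0, 0.001, -1.0]]
contact_force: [-0.4, -0.2, -1.8]
gripper_width: 42.8
```

Emit:
move_arm --pt "0 -1 4 0 0 0 -1" --pt "0 0 4 0 0 0 -1" --pt "0 0 3 0 0 0 -1" --pt "0 0 0 0 0 0 -1"

```text
time_s: 36.2
ee_pos: [637.2, 84.9, 47.6]
tool_rot: [[0.004, 1.0, -0.001], [1.0, -0.004, -0.0], [-0.0, -0.001, -1.0]]
contact_force: [0.2, -0.9, -1.6]
gripper_width: 43.3
```

Emit:
move_arm --pt "0 0 1 0 0 0 -1" --pt "0 0 1 0 0 0 -1" --pt "0 0 0 0 0 0 -1"

```text
time_s: 36.5
ee_pos: [637.6, 85.1, 46.8]
tool_rot: [[0.004, 1.0, 0.0], [1.0, -0.004, -0.0], [-0.0, 0.0, -1.0]]
contact_force: [-1.8, -1.8, 3.7]
gripper_width: 43.4
```

Emit:
move_arm --pt "0 0 1 0 0 0 -1" --pt "0 0 0.5 0 0 0 -1" --pt "0 0 0 0 0 0 -1"

```text
time_s: 36.8
ee_pos: [637.7, 85.0, 46.7]
tool_rot: [[0.004, 1.0, 0.001], [1.0, -0.004, -0.001], [-0.001, 0.001, -1.0]]
contact_force: [-6.8, -2.1, 16.3]
gripper_width: 42.8
```

Contact at the expected height. Release, rise and move away to see the result.

Emit:
move_arm --pt "0 0 -1.2 0 0 0 0.1" --pt "0 0 0 0 0 0 0.4" --pt "0 0 0 0 0 0 0.9" --pt "0 0 0 0 0 0 1" --pt "0 0 0 0 0 0 1" --pt "0 0 -10 0 0 0 1" --pt "0 0 -30 0 0 0 1" --pt "0 0 -40 0 0 0 1" --pt "0 0 -40 0 0 0 1" --pt "0 0 -30 0 0 0 1"

```text
time_s: 37.8
ee_pos: [638.0, 85.5, 199.4]
tool_rot: [[0.004, 1.0, 0.003], [1.0, -0.004, 0.001], [0.001, 0.003, -1.0]]
contact_force: [-0.5, -0.3, -0.2]
gripper_width: 85.4
```

Emit:
move_arm --pt "-40 -30 0 0 0 0 1" --pt "-40 -30 0 0 0 0 1" --pt "-40 -30 0 0 0 0 1" --pt "-40 -30 0 0 0 0 1" --pt "-40 -30 0 0 0 0 1" --pt "-40 -30 0 0 0 0 1" --pt "-40 -30 0 0 0 0 1" --pt "0 0 0 0 0 0 1"

```text
time_s: 38.6
ee_pos: [421.8, -200.2, 196.1]
tool_rot: [[0.014, 1.0, -0.003], [1.0, -0.014, -0.003], [-0.003, -0.003, -1.0]]
contact_force: [0.4, 0.6, 0.9]
gripper_width: 85.2
```

```bash
python3 - <<'E'
from h import *
a=robot.get_image("top")[105:205,180:390];b=robot.get_image("scene")[180:400,290:530]
cv2.imwrite("pics/f.png",np.vstack([cv2.resize(a,(600,286),interpolation=cv2.INTER_CUBIC),cv2.resize(b,(600,314))]))
print(robot.sense()["ee_pos"])
E
```

```text
[ 425.84823992 -195.1872711   196.61964044]
```

View pics/f.png

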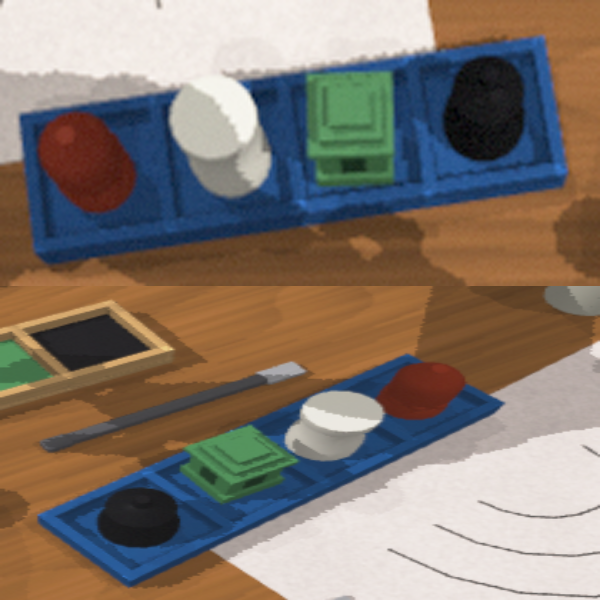

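All four stand upright, left to right red, white, green, black, which is the reverse of the original order. A quick numeric check of the tops against the bay centres:

```bash
python3 - <<'E'
from h import *
t=.132;R=np.array([[np.cos(t),-np.sin(t)],[np.sin(t),np.cos(t)]])
for n,c,z in(("red",(65,133),90),("white",(213,117),88),("green",(349,104),89)):
    w=ray("top",[(180+c[0]*.35,105+c[1]*.35)],z)[0]
    print(n,np.round(w,1),np.round(R.T@(w-[641.5,48]),1))
E
```

```text
red [628.1 159.9] [  1.5 112.7]
white [635.9  82.3] [-1.1 34.7]
green [641.1  10.4] [ -5.4 -37.2]
```

```bash
python3 -c "
from plant import robot
s=robot.sense();print(s['time_s'],s['contact_force']);print(robot.finish_job())"
```

```text
38.7 [0.23626879 1.18441105 1.59972074]
the job is handed in; nothing more can be done
None
```

I moved all four carvings to the blue rack in reverse order and handed the job in at 38.7 s. Left to right they are now red, white, green, black.

**Last checks:**
- The final top and scene views show all four upright in the right bays, with the gripper open and well clear.
- By ray-casting their tops, red is 1.5 mm, white 3.0 mm and green 5.4 mm from their bay centres.
- Black was checked by eye and by the release position only. That position was within about 2 mm of its bay centre as fitted from the images.

**What did not go smoothly:**
- **Red:** I commanded 10 mm down by mistake before the first lift, so the pads slipped about 8 mm on it. I set it down by contact force without trouble.
- **Green:** The jaws never closed on its 38 mm body; the readings were 42–45 mm at every height tried. I carried it by its eaves, where it tilted about 14°. I turned the tool to stand it upright before setting it down.
- **White:** The jaws closed to about 43 mm instead of the 38 mm waist, so they were probably bearing on the head or foot. It lifted and set down upright.
- **Blue rack position:** The top and wrist cameras disagreed by 2–6 mm, so I used a point between the two.
- **Picture budget:** I viewed 16 pictures, two over the 14.

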